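Load and lock the specimen tray for inspection

TASK

Get this batch ready for the microscope: swing the keeper bar clear of the tray, then lay every specimen holder flat in a channel of its own, fully down, with its round mount in the wide bay on the far side, and only then swing the keeper bar shut over them until it snaps into its catch. Also set the lamp's dimmer lever upright, at half power. Leave the dish, the jar and the brush where they are, and let go of everything at the end.

Things in the scene. Friction and masses are not known exactly. Their poses are not given: they have to be found in the camera images.
- tray: Fixed aluminium tray, plate 150 (x) by 310 (y) by 8 mm, origin under it, x to the far side, y to the left. Four channels along x, 56 mm apart: narrow near part 28 mm wide (x -60 to -30 mm), open middle without walls (x -30 to 24, room for fingers), wide far bay 40 mm wide (x 24 to 66, closed at its end); a low lip closes the near end (x -66). Grey walls, tops 20 mm over the bench.
- slot0 (a point): Where a specimen's origin lies when it is fully down in channel 0 (17 mm above the bench, 9 mm above the tray plate; channels count from the right, -y, to the left). Axes as the tray's.
- slot1 (a point): Where a specimen's origin lies when it is fully down in channel 1 (17 mm above the bench, 9 mm above the tray plate; channels count from the right, -y, to the left). Axes as the tray's.
- slot2 (a point): Where a specimen's origin lies when it is fully down in channel 2 (17 mm above the bench, 9 mm above the tray plate; channels count from the right, -y, to the left). Axes as the tray's.
- slot3 (a point): Where a specimen's origin lies when it is fully down in channel 3 (17 mm above the bench, 9 mm above the tray plate; channels count from the right, -y, to the left). Axes as the tray's.
- specimen0: Specimen holder (loose, all alike, about 0.12 kg, some may be absent): aluminium bar 22 mm wide, 18 mm thick, with a round black resin mount (34 mm diameter, 18 mm thick) at its +x end. Origin at mid thickness near the centre of mass: bar from x = -62 to +30 mm, mount centre at +45 mm. Either flat side may be up. Fits a channel only with the mount in the wide far bay.
- specimen1: Specimen holder (loose, all alike, about 0.12 kg, some may be absent): aluminium bar 22 mm wide, 18 mm thick, with a round black resin mount (34 mm diameter, 18 mm thick) at its +x end. Origin at mid thickness near the centre of mass: bar from x = -62 to +30 mm, mount centre at +45 mm. Either flat side may be up. Fits a channel only with the mount in the wide far bay.
- specimen2: Specimen holder (loose, all alike, about 0.12 kg, some may be absent): aluminium bar 22 mm wide, 18 mm thick, with a round black resin mount (34 mm diameter, 18 mm thick) at its +x end. Origin at mid thickness near the centre of mass: bar from x = -62 to +30 mm, mount centre at +45 mm. Either flat side may be up. Fits a channel only with the mount in the wide far bay.
- specimen3: Specimen holder (loose, all alike, about 0.12 kg, some may be absent): aluminium bar 22 mm wide, 18 mm thick, with a round black resin mount (34 mm diameter, 18 mm thick) at its +x end. Origin at mid thickness near the centre of mass: bar from x = -62 to +30 mm, mount centre at +45 mm. Either flat side may be up. Fits a channel only with the mount in the wide far bay.
- head0 (a point): Centre of the round mount of specimen0.
- head1 (a point): Centre of the round mount of specimen1.
- head2 (a point): Centre of the round mount of specimen2.
- head3 (a point): Centre of the round mount of specimen3.
- keeper (a joint): Keeper bar angle (rad), upright hinge axis. 0 = shut: bar along the tray's +y across all channels. Grows to 1.9 swinging level to the far side (clockwise from above); at angle a the bar points along (sin a, cos a) in tray axes. Stays where left (about 1 N at the knob). The last 0.1 rad is pushed over the catch's sprung ball (8 to 15 N at the knob), then it snaps to 0.
- hinge (a point): On the keeper's hinge axis, at the right (-y) end of the tray, 36 mm above the bench. The steel keeper bar is 292 mm long, 18 mm wide, 12 mm thick, underside 30 mm above the bench (4 mm over a seated specimen), top at 42 mm. The catch stands at the tray's left (+y) end.
- keeper_knob (a point): Grip point of the black upright round knob on the keeper bar, 110 mm from the hinge axis, 65 mm above the bench. The knob is 20 mm in diameter and stands from 42 to 87 mm above the bench; it can be pinched from above.
- lamp_unit: Green lamp supply box fixed to the bench, 130 by 80 mm, 50 mm high, carrying the dimmer lever on a 70 by 50 by 25 mm block on its top. Origin under its centre. A round aluminium scale plate stands beside the lever on its +y side, with a black mark at the top where the lever is upright.
- dimmer (a joint): Angle of the dimmer lever (rad): 0 = leaning 0.6 rad (34 degrees) from upright towards the box's -x, 0.6 = upright (half power), 1.2 = leaning as far towards +x. The pivot axis is the box's y axis, 72 mm above the bench over the box's origin. It stays where it is left (light friction, under 1 N at the ball).
- dimmer_tip (a point): Centre of the black ball (26 mm in diameter) at the end of the dimmer lever, 115 mm from its pivot.
- dish: Bystander: glass dish, 90 mm across, 20 mm high. Origin under its centre.
- jar: Bystander: amber glass jar, 60 mm across, 90 mm high. Origin under its centre.
- brush: Bystander: brush with a dark wooden handle, 200 mm long, lying. Origin under its centre.
Mind the look-alikes: they are no part of the job. Leave any brown look-alike of the specimen3 alone.

How it is judged (in metres and radians):
On the way, in this order (a step that is already met when the one before it is completed fails the run):
1. the keeper bar is swung open, clear of the channels (beyond 1.3 rad) (value of joint keeper above 1.3 rad), for 0.2 s.
2. every specimen present lies fully down in a channel, mount in the wide bay (((x of specimen0 in the frame of slot0 between -0.012 and 0.008 m and y of specimen0 in the frame of slot0 between -0.005 and 0.005 m and z of specimen0 in the frame of slot0 between -0.004 and 0.004 m and x of head0 in the frame of slot0 above 0.03 m) or (x of specimen0 in the frame of slot1 between -0.012 and 0.008 m and y of specimen0 in the frame of slot1 between -0.005 and 0.005 m and z of specimen0 in the frame of slot1 between -0.004 and 0.004 m and x of head0 in the frame of slot1 above 0.03 m) or (x of specimen0 in the frame of slot2 between -0.012 and 0.008 m and y of specimen0 in the frame of slot2 between -0.005 and 0.005 m and z of specimen0 in the frame of slot2 between -0.004 and 0.004 m and x of head0 in the frame of slot2 above 0.03 m) or (x of specimen0 in the frame of slot3 between -0.012 and 0.008 m and y of specimen0 in the frame of slot3 between -0.005 and 0.005 m and z of specimen0 in the frame of slot3 between -0.004 and 0.004 m and x of head0 in the frame of slot3 above 0.03 m)) and ((x of specimen1 in the frame of slot0 between -0.012 and 0.008 m and y of specimen1 in the frame of slot0 between -0.005 and 0.005 m and z of specimen1 in the frame of slot0 between -0.004 and 0.004 m and x of head1 in the frame of slot0 above 0.03 m) or (x of specimen1 in the frame of slot1 between -0.012 and 0.008 m and y of specimen1 in the frame of slot1 between -0.005 and 0.005 m and z of specimen1 in the frame of slot1 between -0.004 and 0.004 m and x of head1 in the frame of slot1 above 0.03 m) or (x of specimen1 in the frame of slot2 between -0.012 and 0.008 m and y of specimen1 in the frame of slot2 between -0.005 and 0.005 m and z of specimen1 in the frame of slot2 between -0.004 and 0.004 m and x of head1 in the frame of slot2 above 0.03 m) or (x of specimen1 in the frame of slot3 between -0.012 and 0.008 m and y of specimen1 in the frame of slot3 between -0.005 and 0.005 m and z of specimen1 in the frame of slot3 between -0.004 and 0.004 m and x of head1 in the frame of slot3 above 0.03 m)) and ((x of specimen2 in the frame of slot0 between -0.012 and 0.008 m and y of specimen2 in the frame of slot0 between -0.005 and 0.005 m and z of specimen2 in the frame of slot0 between -0.004 and 0.004 m and x of head2 in the frame of slot0 above 0.03 m) or (x of specimen2 in the frame of slot1 between -0.012 and 0.008 m and y of specimen2 in the frame of slot1 between -0.005 and 0.005 m and z of specimen2 in the frame of slot1 between -0.004 and 0.004 m and x of head2 in the frame of slot1 above 0.03 m) or (x of specimen2 in the frame of slot2 between -0.012 and 0.008 m and y of specimen2 in the frame of slot2 between -0.005 and 0.005 m and z of specimen2 in the frame of slot2 between -0.004 and 0.004 m and x of head2 in the frame of slot2 above 0.03 m) or (x of specimen2 in the frame of slot3 between -0.012 and 0.008 m and y of specimen2 in the frame of slot3 between -0.005 and 0.005 m and z of specimen2 in the frame of slot3 between -0.004 and 0.004 m and x of head2 in the frame of slot3 above 0.03 m)) and ((x of specimen3 in the frame of slot0 between -0.012 and 0.008 m and y of specimen3 in the frame of slot0 between -0.005 and 0.005 m and z of specimen3 in the frame of slot0 between -0.004 and 0.004 m and x of head3 in the frame of slot0 above 0.03 m) or (x of specimen3 in the frame of slot1 between -0.012 and 0.008 m and y of specimen3 in the frame of slot1 between -0.005 and 0.005 m and z of specimen3 in the frame of slot1 between -0.004 and 0.004 m and x of head3 in the frame of slot1 above 0.03 m) or (x of specimen3 in the frame of slot2 between -0.012 and 0.008 m and y of specimen3 in the frame of slot2 between -0.005 and 0.005 m and z of specimen3 in the frame of slot2 between -0.004 and 0.004 m and x of head3 in the frame of slot2 above 0.03 m) or (x of specimen3 in the frame of slot3 between -0.012 and 0.008 m and y of specimen3 in the frame of slot3 between -0.005 and 0.005 m and z of specimen3 in the frame of slot3 between -0.004 and 0.004 m and x of head3 in the frame of slot3 above 0.03 m))), for 0.2 s.
3. the keeper bar is shut in its catch (within 0.03 rad) (value of joint keeper between -0.03 and 0.03 rad), for 0.2 s.
At the end, for the whole second after the job is handed in: Every specimen present is at rest, fully down in a channel of its own (within 5 mm across, 4 mm in height, -12 to +8 mm along), with its mount in the far bay; the keeper bar is shut in its catch (within 0.03 rad of 0); the dimmer lever is upright (0.6 rad, within 0.1) (all of step 2 and all of step 3 and value of joint dimmer between 0.5 and 0.7 rad and linear speed of each of specimen0, specimen1, specimen2, specimen3 below 0.02 m/s); the robot touches nothing.
It fails at once if the dish is disturbed (moved over 30 mm) (distance of dish from where it was at the start of the episode above 0.03 m).
It fails at once if the jar is disturbed (moved over 30 mm) (distance of jar from where it was at the start of the episode above 0.03 m).
It fails at once if the brush is disturbed (moved over 30 mm) (distance of brush from where it was at the start of the episode above 0.03 m).
Of specimen0, specimen1, specimen2, specimen3 only 2 to 4 are there at a start; the rules pass over those that are not, and their reading is None.
At some moment in a run one of specimen0, specimen1, specimen2, specimen3 may be knocked a few centimetres aside while the robot is not near it.
Once in a run the grip may slacken for a moment while it holds something.
It also fails if it takes over 210 s, if anything falls off the work surface, if the arm or the gripper's body presses on something with over 40 N, if the wrist force passes 120 N, or if a joint passes its speed limit or range.

ROBOT

A 7-joint arm with a two-finger parallel gripper is mounted at the origin on the work surface. World frame = base frame: x ahead of the robot, y to its left, z up, the work surface at z = 0. Lengths are in mm, angles in rad, forces in N, time in s.
With the tool pointing down it reaches from about 400 to 900 mm from the base axis. Payload 5.5 kg.
Tool frame: the origin (TCP) lies at the very end of the fingers, on their centre line; the grasp point (between the pads) lies 19 mm behind it; z points along the fingers, x is the direction in which the jaws open and shut, and the axes are right-handed (so a half turn about z gives the same grasp; the last joint's range is limited). The gripper opens to 85 mm and grips with 20 to 120 N. Pads are 22 mm wide; open, the fingers measure 114 mm over their backs; the gripper's body (76 mm by 85 mm) begins 54 mm behind the grasp point. The pads swing forward as they close: fully open they stand 13 mm farther back than shut.
Start: joints at [1.443, 0.501, -0.427, 1.55, 0.221, 1.138, -0.21], TCP at [247.636, -600.979, 231.31] pointing down, gripper open.
Joint ranges: [-2.88, 2.88], [-0.31, 2.03], [-1.54, 1.56], [0.2, 2.42], [-1.41, 4.55], [0.19, 2.02], [-2.57, 2.57]. Speed limits (rad/s): [2.57, 2.57, 3.14, 3.14, 3.14, 3.14, 3.14].

INTERFACE

Orientations are given as a unit quaternion [w, x, y, z].
In Python, from rig import bot, snapshot gives the robot as it stands. Calls block until the motion is done:
- bot.move_ptp(position, orientation): joint-space move of the TCP to a pose.
- bot.move_l(position, orientation=None, velocity=150, until_force=None): straight line of the TCP; orientation=None keeps the orientation; velocity is the mean speed in mm/s. With until_force (N) it stops when the force on the tool has changed by that much, and returns True; else False.
- bot.move_joints(angles): joint-space move.
- bot.command_gripper(opening, f_grip=None): finger opening in mm; f_grip is the grip in N (None keeps the last); returns when the fingers have stopped.
- bot.wait(seconds).
- bot.inverse_kinematics(position, orientation): joint angles nearest the present ones, or None.
- snapshot(name): name is "side" or "top"; returns a dict with "pixels" (480x640x3 uint8, red, green, blue), "range_z" (480x640 float32, mm along the optical axis (not along the pixel's ray), 0 where there is no reading), "fx", "fy", "cx", "cy" (pixels), "dist" ([k1, k2, p1, p2, k3] as OpenCV has them; the pictures are not rectified), "extrinsics" (4x4, takes a point from world to camera coordinates). Camera axes: x right, y down, z forward; pixel columns grow to the right and rows downward; lengths in mm; the calibration is good to about 2 mm. A picture is of the moment at which its call begins.
A pose or a line that the arm cannot do raises bot.MotionError and nothing moves.
- bot.sign_off(): hands the job in, once; it reports no verdict.
Readings, each from a call of its own:
- bot.get_time_s(): time.
- bot.get_joints(): joint angles.
- bot.get_joint_vel(): joint speeds.
- bot.get_joint_torque(): joint torques, N m.
- bot.get_eef_pos(): TCP position.
- bot.get_orientation(): TCP orientation.
- bot.get_contact_force(): force on the tool from outside, world axes, zero at the start.
- bot.get_ft_torque(): the same for the moment, N m.
- bot.get_gripper_width(): finger opening in mm.
Only numpy, scipy, OpenCV 4.12 (cv2) and the standard library are available. Lean on these libraries where they do the work, as an engineer would, in place of code of your own. Each camera call takes 0.05 s, during which the arm holds its last target.

## Working session

There is one attempt and no reset: what is moved stays moved. The work goes in short steps, each a Python script; the robot and the scene stay as the last script left them, time stands still between calls to the robot, and variables do not carry over. Pictures are saved under pics/ and viewed, and the job is handed in when it is done.

```bash
ls; mkdir -p pics; python3 - <<'E'
from rig import bot, snapshot
import cv2,numpy as np
for n in("top","side"):
    s=snapshot(n); cv2.imwrite(f"pics/{n}0.png",s["pixels"][:,:,::-1])
    print(n,s["fx"],s["fy"],s["cx"],s["cy"],s["dist"]);print(np.round(s["extrinsics"],3).tolist())
print(bot.get_time_s(),bot.get_orientation(),bot.get_gripper_width())
E
```

```text
pics
top 573.5889134254369 573.5889134254369 321.11759305203077 253.1110666836683 [-0.15689213  0.          0.          0.          0.        ]
[[0.02, -1.0, 0.002, 46.183], [-0.994, -0.02, -0.106, 600.723], [0.106, 0.001, -0.994, 1520.589], [0.0, 0.0, 0.0, 1.0]]
side 451.40680103334046 451.40680103334046 314.67351604452625 239.31840787968972 [0.01300912 0.         0.         0.         0.        ]
[[-0.996, -0.091, -0.014, 599.91], [-0.037, 0.532, -0.846, 106.356], [0.085, -0.842, -0.533, 1383.885], [0.0, 0.0, 0.0, 1.0]]
0.1 [-5.45663916e-04  8.30950812e-01 -5.56345173e-01 -7.06312406e-04] 85.3034641062881
```

View pics/top0.png

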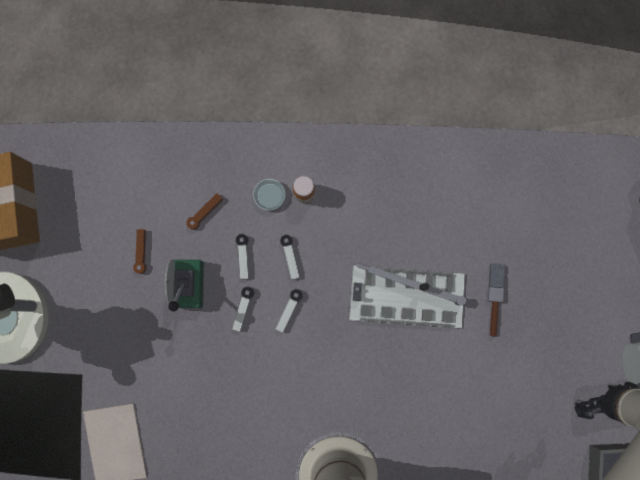

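View pics/side0.png

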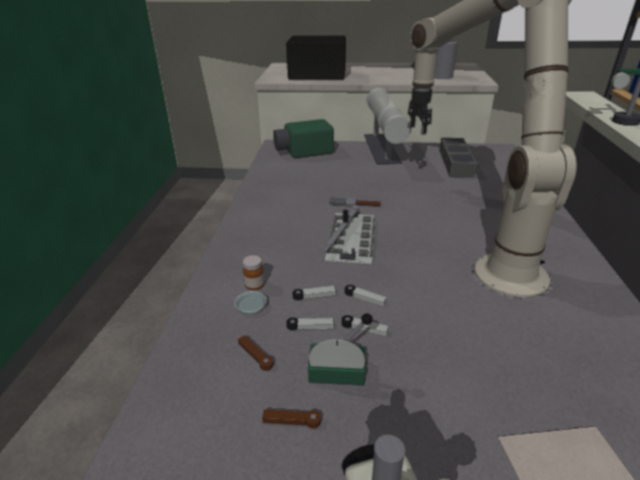

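The top view shows four white bars with black mounts at about (242,258), (290,258), (243,310) and (289,312). These fit the specimen description. The brown-red look-alikes at (205,211) and (140,252) don't. Next I'll enlarge the view and set up the helpers.

```bash
cat > h.py <<'E'
from rig import bot, snapshot
import cv2,numpy as np,sys,json
def K(s): return np.array([[s["fx"],0,s["cx"]],[0,s["fy"],s["cy"]],[0,0,1]])
def ray(s,uv,z):
    """pixels -> world points on plane z"""
    p=cv2.undistortPoints(np.float64(uv).reshape(-1,1,2),K(s),np.float64(s["dist"])).reshape(-1,2)
    E=np.float64(s["extrinsics"]);R,t=E[:3,:3],E[:3,3]
    d=np.c_[p,np.ones(len(p))]@R; c=-R.T@t
    return c+d*((z-c[2])/d[:,2])[:,None]
def proj(s,P):
    E=np.float64(s["extrinsics"])
    return cv2.projectPoints(np.float64(P).reshape(-1,1,3),cv2.Rodrigues(E[:3,:3])[0],E[:3,3],K(s),np.float64(s["dist"]))[0].reshape(-1,2)
def crop(s,x0,y0,x1,y1,name,k=4):
    im=s["pixels"][y0:y1,x0:x1,::-1]
    cv2.imwrite(f"pics/{name}.png",cv2.resize(im,None,fx=k,fy=k,interpolation=cv2.INTER_CUBIC))
E
python3 - <<'E'
from h import *
s=snapshot("top")
crop(s,130,180,330,340,"a1",4)
crop(s,335,250,515,350,"a2",4)
# range at points vs. plane calc
E=np.float64(s["extrinsics"])
hsv=cv2.cvtColor(s["pixels"],cv2.COLOR_RGB2HSV)
for p in [(242,258),(243,310),(290,258),(289,312),(400,320),(424,287),(173,306),(100,300),(300,350)]:
    print(p,s["pixels"][p[1],p[0]],s["range_z"][p[1],p[0]])
E
```

```text
(242, 258) [167 173 173] 1564.9783
(243, 310) [165 169 170] 1549.7756
(290, 258) [167 171 171] 1566.775
(289, 312) [168 173 174] 1551.0516
(400, 320) [133 136 137] 1561.8424
(424, 287) [40 41 44] 1488.461
(173, 306) [32 32 32] 1386.0181
(100, 300) [109 105 112] 1568.9905
(300, 350) [110 107 113] 1555.7101
```

View pics/a1.png

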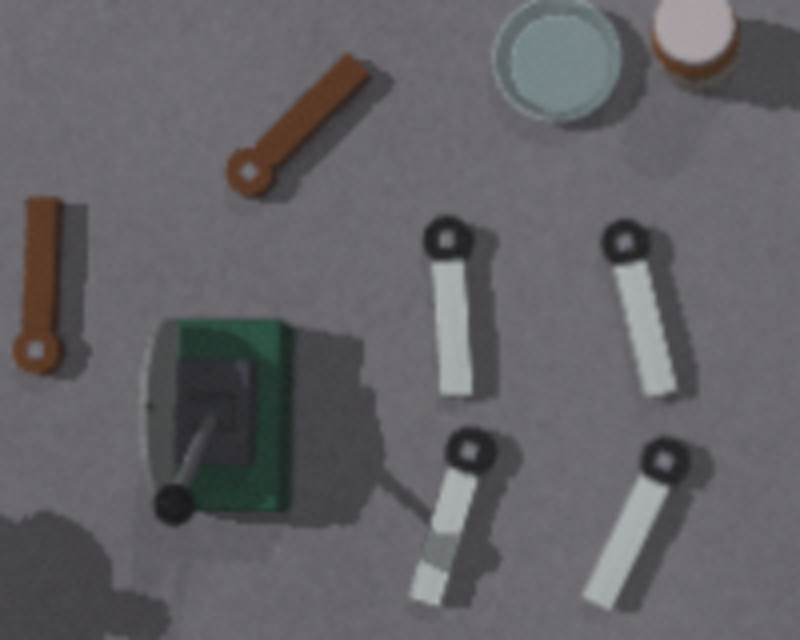

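View pics/a2.png

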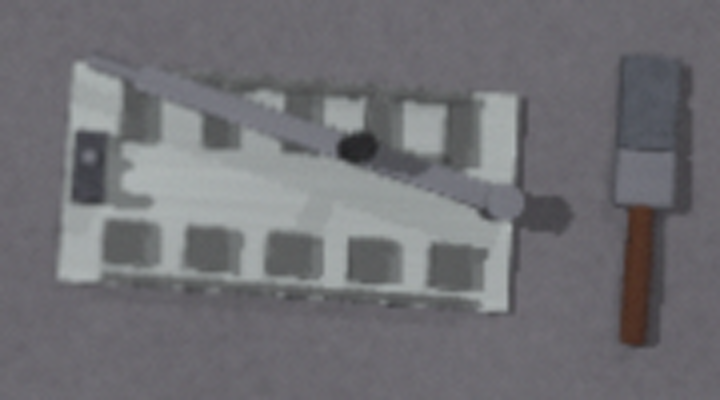

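The crop confirms it: four white holders with black mounts, centres at full-image pixels (242,240), (291,241), (247,293) and (296,295), all with the mount to the far side. The dimmer ball is at (173,306). The keeper is ajar, with its knob at (424,287). Measuring them all now.

```bash
cat >> h.py <<'E'
def specimens(s,zc=9,x0=130,y0=180,x1=335,y1=400):
    """white bars: returns list of (origin xy, yaw, length, width, head pixel)"""
    px=s["pixels"].astype(int); m=(px.min(2)>78)&(px.max(2)-px.min(2)<25)
    # bars brighter/greener than bench (bench has b>g)
    m=(px[:,:,1]-px[:,:,2]>-4)&(px.min(2)>78)&(px[:,:,1]-px[:,:,0]>=0)&(px[:,:,1]-px[:,:,0]<14)
    M=np.zeros(m.shape,np.uint8); M[y0:y1,x0:x1]=m[y0:y1,x0:x1]*255
    M=cv2.morphologyEx(M,cv2.MORPH_OPEN,np.ones((3,3)))
    out=[]
    for c in cv2.findContours(M,cv2.RETR_EXTERNAL,cv2.CHAIN_APPROX_NONE)[0]:
        if cv2.contourArea(c)<150: continue
        P=ray(s,c.reshape(-1,2),18)[:,:2]
        (cx,cy),(w,h),a=cv2.minAreaRect(np.float32(P))
        out.append((cx,cy,w,h,a,c.reshape(-1,2).mean(0)))
    return out
E
python3 - <<'E'
from h import *
s=snapshot("top")
for o in specimens(s): print(np.round(o[:5],1),o[5])
px=s["pixels"].astype(int)
# black heads
m=(px.max(2)<62).astype(np.uint8)*255; M=np.zeros_like(m); M[220:330,160:310]=m[220:330,160:310]
for c in cv2.findContours(M,cv2.RETR_EXTERNAL,cv2.CHAIN_APPROX_NONE)[0]:
    if cv2.contourArea(c)<30: continue
    (u,v),r=cv2.minEnclosingCircle(c); print("dark",round(u,1),round(v,1),round(r,1),cv2.contourArea(c),ray(s,[(u,v)],18).round(1))
# tray
q=np.array([(75,62),(60,280),(520,93),(508,312)])/4+[335,250]
P=ray(s,q,8); print("tray TL BL TR BR",P.round(1).tolist())
print("hinge",ray(s,[(505/4+335,203/4+250)],42).round(1),"knob",ray(s,[(357/4+335,147/4+250)],87).round(1),"bar end",ray(s,[(92/4+335,60/4+250)],42).round(1))
print("ball",ray(s,[(173/4+130,503/4+180)],180).round(1))
lamp=np.array([(160,320),(290,320),(288,510),(160,512)])/4+[130,180]; print("lamp",ray(s,lamp,50).round(1).tolist())
s2=snapshot("side"); crop(s2,230,180,430,390,"s1",3)
E
```

```text
[430.1 149.7  26.   93.3  66.3] [286.07894737 315.31578947]
[431.3 273.7  25.6  92.5  74.9] [240.725 313.75 ]
[575.8 139.5  93.7  25.9  14.1] [291.20512821 261.52564103]
[573.9 271.4  92.1  25.2   4.5] [242.9625 261.475 ]
dark 296.3 295.1 6.1 92.5 [[485.2 123.4  18. ]]
dark 247.8 292.2 6.2 95.5 [[490.3 255.4  18. ]]
dark 187.0 286.0 28.8 1166.0 [[503.2 423.7  18. ]]
dark 286.3 240.5 5.9 82.0 [[634.  154.2  18. ]]
dark 242.0 240.0 6.4 92.0 [[633.  276.1  18. ]]
tray TL BL TR BR [[569.9, -32.0, 8.0], [420.7, -24.0, 8.0], [554.2, -341.1, 8.0], [403.3, -332.6, 8.0]]
hinge [[ 477.1 -321.9   42. ]] knob [[ 511.  -212.6   87. ]] bar end [[568.5 -41.4  42. ]]
ball [[446.8 418.  180. ]]
lamp [[570.8, 465.9, 50.0], [572.7, 376.7, 50.0], [445.4, 373.2, 50.0], [441.7, 460.2, 50.0]]
```

View pics/s1.png

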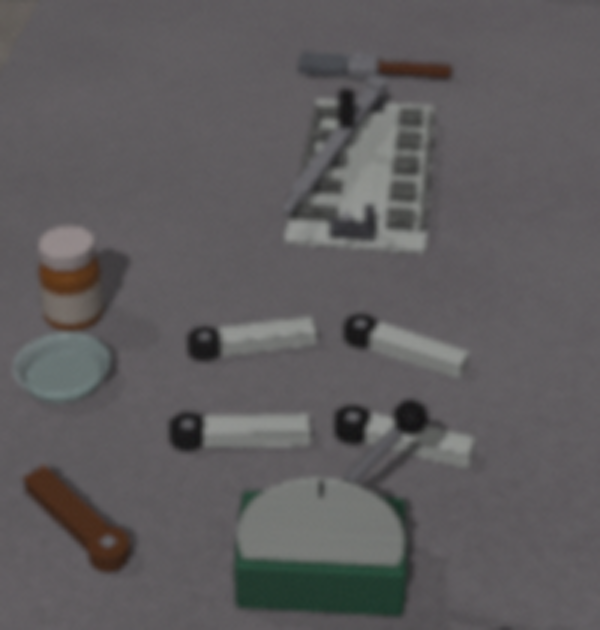

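The scene is measured. The tray centre is about (487,-182) with yaw about -3.1°, and its side lengths match the spec. The hinge is near (479,-322), and the keeper angle is about 0.25. I'll check the tray from the side view and the reachability, then open the keeper.

```bash
cat >> h.py <<'E'
T0=np.array([487.0,-182.4]); TY=-0.054
def tr(x,y):
    c,s_=np.cos(TY),np.sin(TY); return T0+[c*x-s_*y, s_*x+c*y]
def totray(p):
    c,s_=np.cos(TY),np.sin(TY); d=np.asarray(p)[:2]-T0; return np.array([c*d[0]+s_*d[1],-s_*d[0]+c*d[1]])
def q(phi): return [0.0,float(np.cos(phi/2)),float(np.sin(phi/2)),0.0]
def knob(a,r=110):
    w=tr(0,-140); return w+r*np.array([np.sin(a-TY),np.cos(a-TY)])
def bphi(a): # tangential (jaws across the bar) direction, pointing to the near side option
    t=a-TY; d=np.array([np.cos(t),-np.sin(t)]); return np.arctan2(d[1],d[0])
E
python3 - <<'E'
from h import *
s=snapshot("side")
P=ray(s,np.array([(290,222),(426,233),(318,100),(434,105)])/3+[230,180],8); print(P.round(1).tolist(),P.mean(0))
st=snapshot("top"); print(proj(st,[[*knob(.25),87],[*tr(0,-140),42]]))
for a in (.25,.6,1,1.55):
  for f in (0,np.pi):
    k=knob(a); j=bot.inverse_kinematics([*k,55],q(bphi(a)+f)); print(a,k.round(),f,None if j is None else np.round(j,2))
for yaw,p in ((0,(573,270)),(0,(430,150))):
  for f in(-np.pi/2,np.pi/2):
    j=bot.inverse_kinematics([*p,5],q(yaw+f)); print(p,f,None if j is None else np.round(j,2))
for i in (0,3):
  for f in(-np.pi/2,np.pi/2):
    j=bot.inverse_kinematics([*tr(0,-84+56*i),12],q(TY+f)); print(i,f,None if j is None else np.round(j,2))
E
```

```text
[[568.3, -57.6, 8.0], [421.2, -46.9, 8.0], [552.0, -333.5, 8.0], [406.9, -330.1, 8.0]] [ 487.08933382 -192.01876959    8.        ]
[[425.99817753 286.23731811]
 [461.34022791 299.88679645]]
0.25 [ 512. -217.] 0 [ 0.88  0.65 -0.68  1.9   0.56  0.79 -0.41]
0.25 [ 512. -217.] 3.141592653589793 [-0.52  1.12  1.35  1.95 -1.21  1.22 -2.13]
0.6 [ 546. -235.] 0 [ 0.81  0.67 -0.6   1.81  0.5   0.81 -0.7 ]
0.6 [ 546. -235.] 3.141592653589793 [ 1.2   1.09 -1.31  1.8   1.14  1.24  2.03]
1 [ 575. -268.] 0 [ 0.75  0.7  -0.5   1.71  0.43  0.84 -0.99]
1 [ 575. -268.] 3.141592653589793 [ 1.19  1.14 -1.31  1.69  1.16  1.28  1.7 ]
1.55 [ 589. -326.] 0 [ 0.72  0.73 -0.37  1.6   0.33  0.87 -1.38]
1.55 [ 589. -326.] 3.141592653589793 [ 1.05  0.92 -0.91  1.59  0.81  1.05  1.44]
(573, 270) -1.5707963267948966 [-0.04  0.82 -0.62  1.72  0.63  0.82 -2.53]
(573, 270) 1.5707963267948966 [ 0.02  0.85 -0.71  1.71  0.71  0.85  0.56]
(430, 150) -1.5707963267948966 [ 0.12  0.6  -0.61  2.16  0.64  0.57 -2.54]
(430, 150) 1.5707963267948966 [ 0.15  0.61 -0.65  2.16  0.68  0.58  0.58]
0 -1.5707963267948966 [ 0.75  0.64 -0.38  1.93  0.38  0.64 -1.49]
0 1.5707963267948966 [ 1.1   0.8  -0.85  1.92  0.83  0.82  1.31]
3 -1.5707963267948966 [ 0.51  0.59 -0.45  2.05  0.45  0.59 -1.88]
3 1.5707963267948966 [ 0.82  0.73 -0.85  2.04  0.83  0.75  0.96]
```

```bash
python3 - <<'E'
from h import *
s=snapshot("side")
for z in (8,): 
  uv=proj(s,[[*tr(x,y),z] for x,y in((75,155),(-75,155),(75,-155),(-75,-155))]); print(((uv-[230,180])*3).round(0).tolist())
a=.25; k=knob(a)
bot.command_gripper(36,f_grip=40)
bot.move_ptp([*k,130],q(bphi(a)))
st=snapshot("top"); crop(st,380,240,520,340,"k0",5); 
print(bot.get_eef_pos(), bot.get_time_s(), proj(st,[[*k,130]]))
crop(snapshot("side"),280,170,420,290,"k1",5)
E
```

```text
[[286.0, 235.0], [427.0, 245.0], [317.0, 97.0], [437.0, 104.0]]
[ 511.96293515 -219.40726909  130.07178413] 2.725 [[429.09558104 285.40599673]]
```

View pics/k0.png

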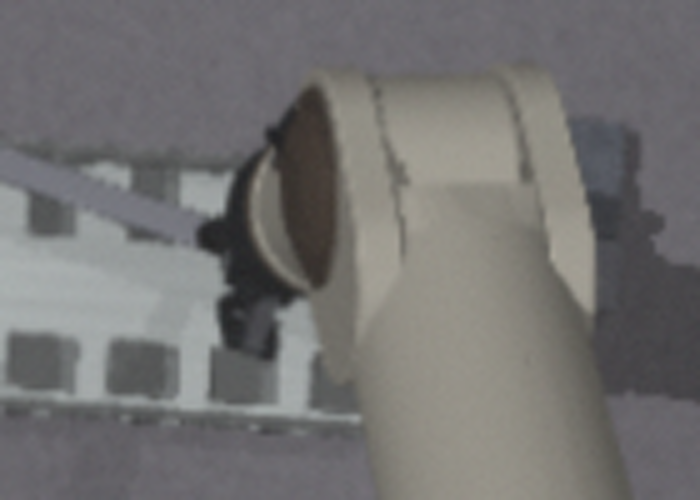

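View pics/k1.png

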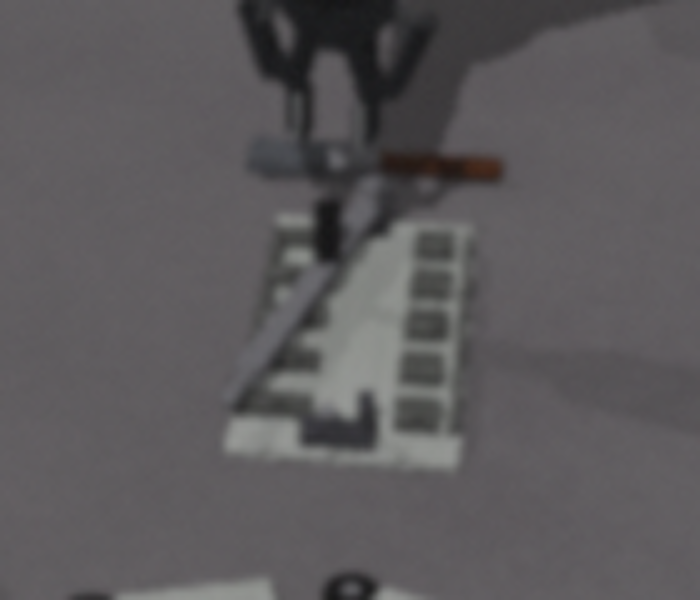

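The side view shows the jaws straddling the knob column, with the knob at (345,216) in the side image and the gripper centred above it. The readout is 2 mm off the command in y, so I'll check settling and then lower and swing.

```bash
python3 - <<'E'
from h import *
bot.wait(.3);print(bot.get_eef_pos(),knob(.25),bot.get_contact_force())
s=snapshot("side"); print(((proj(s,[[*knob(.25),87],[*knob(.25),42],[*knob(.25),130]])-[280,170])*5).round())
E
```

```text
[ 512.31380638 -217.55459942  130.04371114] [ 512.37098323 -217.23978503] [-0.5411232  -0.75059733 -0.51918046]
[[330. 200.]
 [328. 256.]
 [331. 144.]]
```

The predicted knob pixels match the picture exactly. Lowering and swinging it open.

```bash
python3 - <<'E'
from h import *
k=knob(.25)
print(bot.move_l([*k,52],q(bphi(.25)),velocity=80,until_force=15),bot.get_eef_pos())
for a in np.arange(.35,1.66,.13):
    bot.move_l([*knob(a),52],q(bphi(a)),velocity=110)
    f=bot.get_contact_force(); print(round(a,2),np.round(f,1))
p=bot.get_eef_pos()
bot.move_l([p[0],p[1],140],velocity=150)
bot.move_ptp([480,60,260],q(np.pi/2))
bot.wait(.2)
s=snapshot("top"); crop(s,130,180,330,340,"b1",4); crop(s,335,220,515,350,"b2",4)
for o in specimens(s): print(np.round(o[:5],1),o[5])
print(bot.get_time_s())
E
```

```text
False [ 512.89579725 -217.34011228   52.51549211]
0.35 [-0.1  0.2  0.3]
0.48 [-0.7 -0.4  0.1]
0.61 [ 0.3  0.6 -0. ]
0.74 [0.1 0.1 0.1]
0.87 [-0.8 -0.3 -0.6]
1.0 [0.  0.2 0.2]
1.13 [0.7 0.  0.4]
1.26 [0.1 0.1 0.2]
1.39 [-0.5 -0.2  0.1]
1.52 [0.  0.3 0.8]
1.65 [-0.4  0.   0.8]
[425.8 151.6  26.5  83.6  66.9] [284.94117647 317.        ]
[431.2 273.7  25.7  92.8  74.9] [240.69620253 313.78481013]
[583.  141.8  78.6  26.   14. ] [290.29850746 258.79104478]
[574.  271.3  92.5  24.4   5.4] [243.025 261.5  ]
10.4
```

View pics/b2.png

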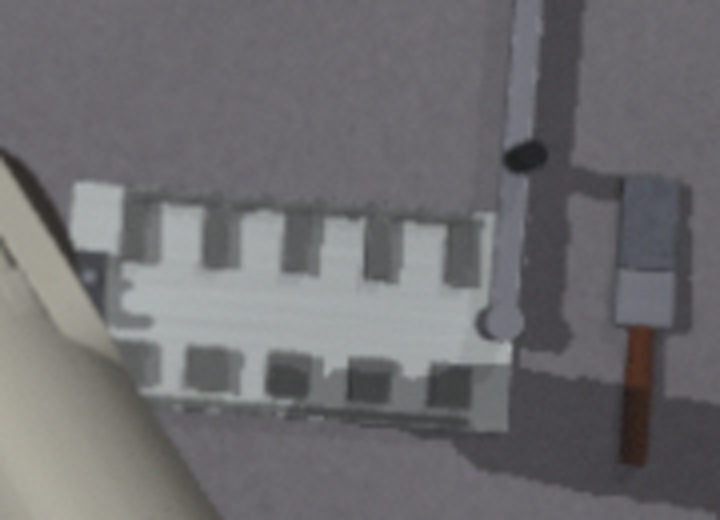

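View pics/b1.png

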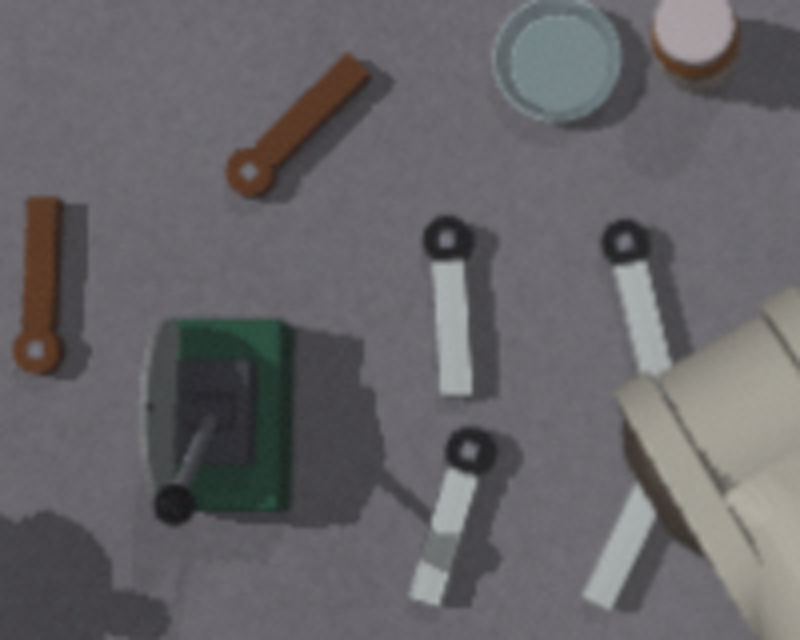

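The keeper is now open, with the bar pointing to the far side in b2 and clear of the brush. All four holders are where they were. First pick is the holder at pixel (287,313), the near-right one, for channel 0.

```bash
cat >> h.py <<'E'
def heads(s,x0=200,y0=200,x1=335,y1=400,z=18):
    px=s["pixels"]; m=(px.max(2)<62).astype(np.uint8)*255; M=np.zeros_like(m); M[y0:y1,x0:x1]=m[y0:y1,x0:x1]
    o=[]
    for c in cv2.findContours(M,cv2.RETR_EXTERNAL,cv2.CHAIN_APPROX_NONE)[0]:
        (u,v),r=cv2.minEnclosingCircle(c)
        if 4.5<r<8: o.append((u,v,*ray(s,[(u,v)],z)[0][:2]))
    return o
def locate(s):
    """list of (origin xy, yaw) for loose holders on the bench"""
    H=heads(s); out=[]
    for o in specimens(s,x0=215):
        B=np.array(o[:2])
        if max(o[2:4])>80:
          for h in H:
            d=np.array(h[2:])-B
            if 52<np.hypot(*d)<70: out.append((B+d*17/62,np.arctan2(d[1],d[0])))
    return out
def pick(p,yaw,z=4):
    Q=q(yaw+np.pi/2)
    bot.command_gripper(60)
    bot.move_ptp([*p,110],Q)
    bot.move_l([*p,z],Q,velocity=120,until_force=15)
    bot.command_gripper(10,f_grip=70); w=bot.get_gripper_width()
    bot.move_l([*p,120],Q,velocity=150)
    print("pick",np.round(p,1),round(yaw,3),"w",w,bot.get_gripper_width(),"t",bot.get_time_s())
def over(i,z=100,dx=0,dy=0):
    Q=q(TY+np.pi/2); bot.move_ptp([*tr(dx,-84+56*i+dy),z],Q); bot.wait(.3)
E
python3 - <<'E'
from h import *
p=np.array([445.2,142.5]); pick(p,np.radians(-25.5))
over(0,60)
print(bot.get_eef_pos(),tr(0,-84),bot.get_gripper_width())
s=snapshot("top"); crop(s,335,220,515,350,"c1",4); print(locate(s))
h=tr(45,-84); print(((proj(s,[[*h,18+56],[*h,26]])-[335,220])*4).round(1))
s=snapshot("side"); crop(s,290,170,420,280,"c2",6)
print(((proj(s,[[*h,18+56],[*tr(-62,-84),18+56]])-[290,170])*6).round(1),bot.get_time_s())
E
```

```text
pick [445.2 142.5] -0.445 w 20.123817230153936 20.13261507675525 t 13.9083
[ 482.88229012 -265.54067399   60.24193074] [ 482.46620417 -266.27755776] 20.39299170282175
[(array([446.96566307, 268.44265783]), np.float64(-0.29535243562733915)), (array([591.5251717 , 143.21294394]), np.float64(0.2537148649247866)), (array([590.26409146, 272.6661506 ]), np.float64(0.08280721489722068))]
[[437.5 244.4]
 [422.4 248.5]]
[[312.9 216.9]
 [493.4 227. ]] 15.8417
```

View pics/c1.png

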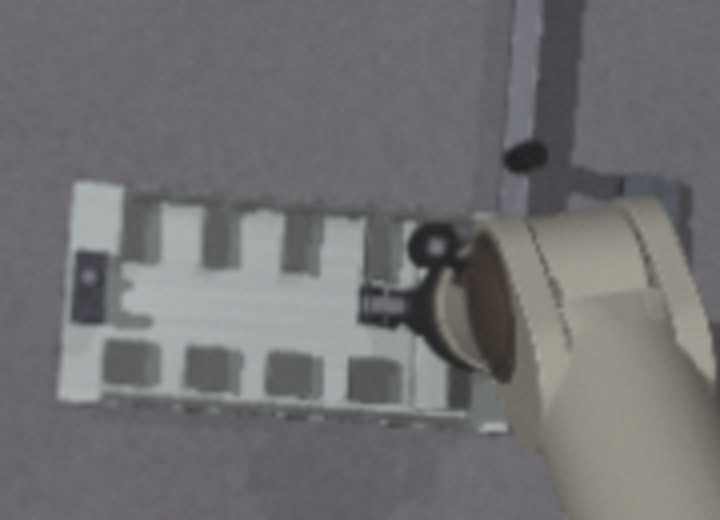

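View pics/c2.png

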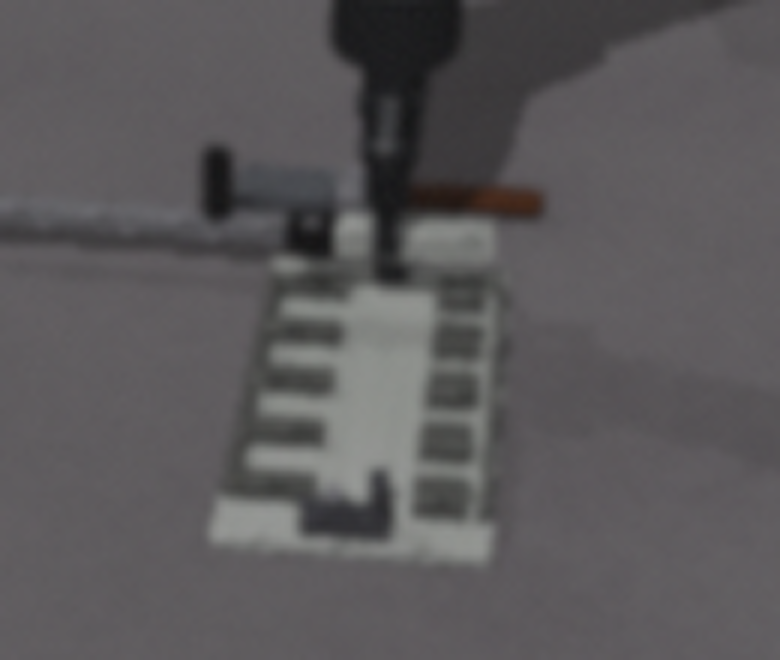

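```bash
python3 - <<'E'
from h import *
s=snapshot("top"); px=s["pixels"].astype(int)
# row profile across far walls; tray x=45 and near x=-45
for x,hw in ((45,20),(-45,14)):
    ys=np.arange(-110,115,0.5)
    uv=proj(s,[[*tr(x,y),8] for y in ys]).astype(np.float32)
    g=cv2.cvtColor(s["pixels"],cv2.COLOR_RGB2GRAY)
    pr=cv2.remap(g,uv[:,0].reshape(1,-1),uv[:,1].reshape(1,-1),cv2.INTER_LINEAR)[0].astype(int)
    b=pr>120
    e=np.flatnonzero(np.diff(b.astype(int)))
    print(x,[(ys[i],'up' if b[i+1] else 'dn') for i in e])
print(bot.get_eef_pos(),heads(s,420,260,470,300,74),h if 'h' in dir() else '',tr(45,-84))
E
```

```text
45 [(np.float64(-76.0), 'up'), (np.float64(-71.5), 'dn'), (np.float64(-46.0), 'up'), (np.float64(-14.5), 'dn'), (np.float64(10.0), 'up'), (np.float64(41.5), 'dn'), (np.float64(65.5), 'up'), (np.float64(96.5), 'dn')]
-45 [(np.float64(-108.5), 'up'), (np.float64(-77.5), 'dn'), (np.float64(-40.0), 'up'), (np.float64(-22.0), 'dn'), (np.float64(16.0), 'up'), (np.float64(35.5), 'dn'), (np.float64(71.5), 'up'), (np.float64(90.5), 'dn')]
[ 482.61134252 -266.08920729   60.11170778] []  [ 527.40061012 -268.70637695]
```

```bash
python3 - <<'E'
from h import *
s=snapshot("top")
g=cv2.GaussianBlur(cv2.cvtColor(s["pixels"],cv2.COLOR_RGB2GRAY),(0,0),.6)
def prof(P):
    uv=proj(s,P).astype(np.float32); return cv2.remap(g,uv[:,0].reshape(1,-1),uv[:,1].reshape(1,-1),cv2.INTER_LINEAR)[0].astype(float)
ys=np.arange(135,175,.5)
for x in (-60,-50,40,60):
    p=prof([[*tr(x,y),8] for y in ys]); d=np.gradient(p); print("left end",x,ys[np.argmin(d)],p.round().astype(int)[::8].tolist())
for x in (-60,-50,40,60):
    p=prof([[*tr(x,-y),8] for y in ys]); d=np.gradient(p); print("right end",x,-ys[np.argmin(d)],p.round().astype(int)[::8].tolist())
xs=np.arange(60,92,.5)
for y in (148,):
    for sg in(1,-1):
        p=prof([[*tr(sg*x,y),8] for x in xs]); d=np.gradient(p); print("x end",y,sg*xs[np.argmin(d)],p.round().astype(int)[::8].tolist())
print(heads(s,400,250,470,310,74),[ (u) for u in heads(s,x0=400,x1=470,y0=250,y1=300)])
crop(s,425,265,465,300,"d1",16)
E
```

```text
left end -60 157.5 [169, 169, 170, 170, 169, 158, 123, 105, 103, 103]
left end -50 157.0 [169, 171, 171, 170, 170, 153, 115, 102, 104, 106]
left end 40 156.0 [174, 174, 174, 174, 173, 157, 118, 105, 106, 106]
left end 60 156.0 [172, 172, 172, 172, 172, 156, 124, 109, 106, 107]
right end -60 -141.0 [113, 114, 113, 112, 111, 108, 108, 109, 108, 108]
right end -50 -135.0 [113, 113, 113, 110, 108, 108, 107, 107, 108, 109]
right end 40 -171.0 [57, 57, 73, 118, 143, 143, 143, 143, 141, 130]
right end 60 -162.0 [93, 118, 128, 130, 131, 133, 131, 115, 114, 129]
x end 148 74.5 [172, 172, 173, 169, 145, 112, 106, 108]
x end 148 -72.5 [170, 171, 172, 156, 117, 103, 105, 105]
[(465.3431396484375, 258.04901123046875, np.float64(589.7065285527203), np.float64(-325.42441396601953))] [(465.3431396484375, 258.04901123046875, np.float64(595.4844190738968), np.float64(-339.70140702440415))]
```

View pics/d1.png

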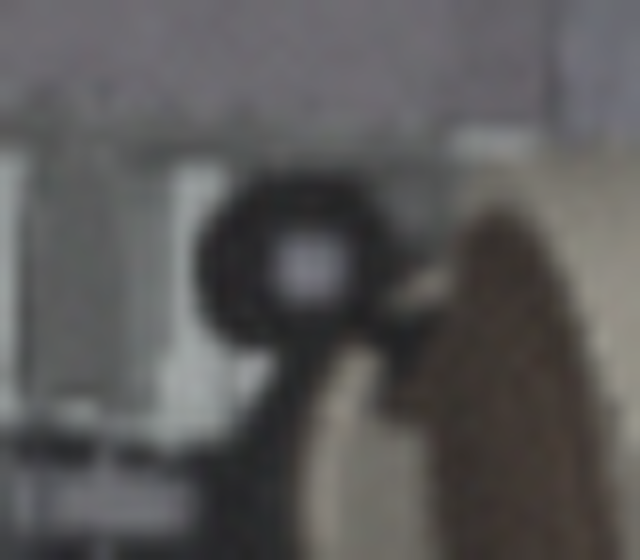

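```bash
sed -i 's/^T0=.*/T0=np.array([488.1,-180.8]); TY=-0.054/' h.py; python3 - <<'E'
from h import *
s=snapshot("top"); P=ray(s,[(443.4,280.9),(443.9,281.3)],74); print(P,[totray(p) for p in P],bot.get_eef_pos(),totray(bot.get_eef_pos()))
E
```

```text
[[ 527.91141489 -266.07907227   74.        ]
 [ 526.87618666 -267.4196077    74.        ]] [array([ 44.35621611, -83.00599385]), array([ 43.39485061, -84.40045041])] [ 482.52329866 -266.2331004    60.05531627] [ -0.95742684 -85.60956474]
```

In the picture the held mount sits at tray (44,-83.7), within 1 mm of channel 0's axis, so the current robot pose is right. The camera and robot differ by about 1.7 mm in y, and I'll use the robot-side tray origin for placing. Now lowering with force monitoring.

```bash
cat >> h.py <<'E'
T0C=T0.copy(); T0=np.array([487.9,-182.5])   # T0 robot-side, T0C camera-side
def lower(i,zp=4,dx=0,dy=0):
    Q=q(TY+np.pi/2); P=tr(dx,-84+56*i+dy)
    bot.move_l([*P,zp+24],Q,velocity=100); bot.wait(.15)
    r=bot.move_l([*P,zp+7.0],Q,velocity=30,until_force=8)
    print("lowered",r,np.round(bot.get_eef_pos(),1),"target",np.round(P,1),np.round(bot.get_contact_force(),1),bot.get_gripper_width())
    return r
E
python3 - <<'E'
from h import *
lower(0)
E
```

```text
lowered True [ 483.1 -266.5   12.9] target [ 483.4 -266.4] [-0.8 -0.3  6.3] 19.973500767314434
```

```bash
cat >> h.py <<'E'
def release():
    p=bot.get_eef_pos(); bot.command_gripper(38); bot.move_l([p[0],p[1],110],velocity=150)
E
python3 - <<'E'
from h import *
release(); bot.move_ptp([480,-60,260],q(TY+np.pi/2)); bot.wait(.2)
s=snapshot("top"); crop(s,335,220,515,350,"e1",4); print(locate(s),bot.get_time_s())
s=snapshot("side"); crop(s,290,170,420,280,"e2",6)
E
```

```text
[(array([446.85171314, 268.46963257]), np.float64(-0.2850634819463357)), (array([591.89595842, 143.84734801]), np.float64(0.2304452682888565)), (array([590.49874083, 272.87772289]), np.float64(0.0753922053514651))] 19.4833
```

View pics/e1.png

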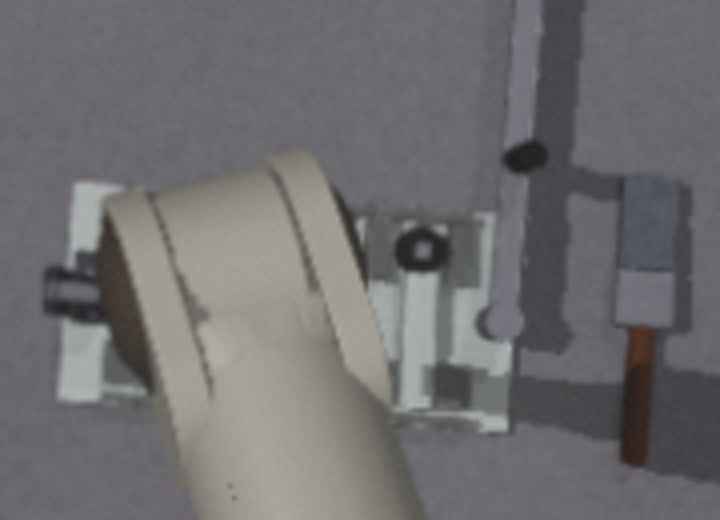

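View pics/e2.png

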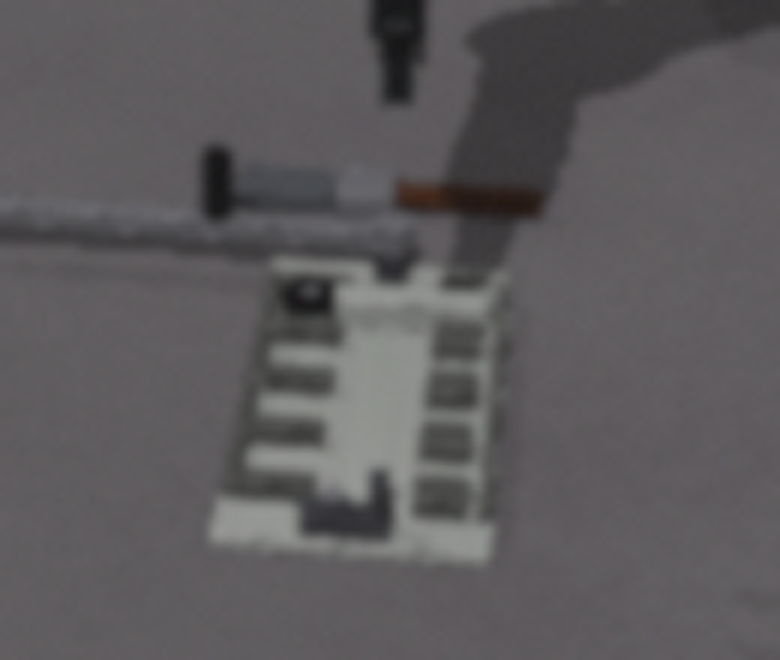

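The first holder is seated in channel 0, with its mount in the far bay at top pixel (440,282). The next three follow the same routine.

```bash
cat >> h.py <<'E'
def job(near,i):
    s=snapshot("top"); L=locate(s); d=[np.hypot(*(o[0]-near)) for o in L]
    print("seen",[(np.round(o[0],0).tolist(),round(o[1],2)) for o in L])
    k=int(np.argmin(d)); assert d[k]<80
    pick(L[k][0]+[0,-1.5],L[k][1]); 
    if not 15<bot.get_gripper_width()<25: print("GRASP?"); return
    over(i,90); print("w",bot.get_gripper_width()); lower(i)
    s=snapshot("side"); crop(s,290,170,420,280,f"job{i}",6)
E
python3 - <<'E'
from h import *
job(np.array([591.9,143.8]),1); print(bot.get_time_s())
E
```

```text
seen [([448.0, 269.0], np.float64(-0.29)), ([592.0, 144.0], np.float64(0.25)), ([591.0, 273.0], np.float64(0.08))]
pick [592. 142.] 0.249 w 19.9358278612399 19.996902600089758 t 23.3833
w 19.92660631157946
lowered True [ 486.2 -210.6   13. ] target [ 486.4 -210.5] [-1.3  0.5  6.5] 20.03137937935526
26.5417
```

View pics/job1.png

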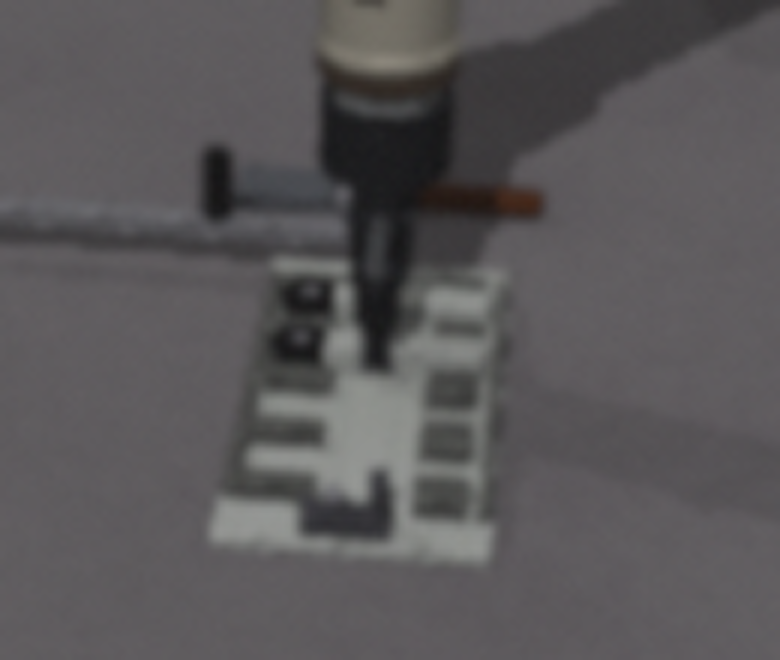

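The second holder is in channel 1, with its mount in the bay at crop (300,343), level with the first.

```bash
python3 - <<'E'
from h import *
release(); job(np.array([448,269]),2); print(bot.get_time_s())
E
```

```text
seen [([447.0, 269.0], np.float64(-0.29)), ([590.0, 273.0], np.float64(0.08))]
pick [447.2 267.2] -0.292 w 20.375483797601166 19.90547035069924 t 32.2
w 20.104259722768102
lowered True [ 489.2 -154.7   12.9] target [ 489.4 -154.5] [-1.5  0.8  6.7] 19.92876162122672
35.5417
```

View pics/job2.png

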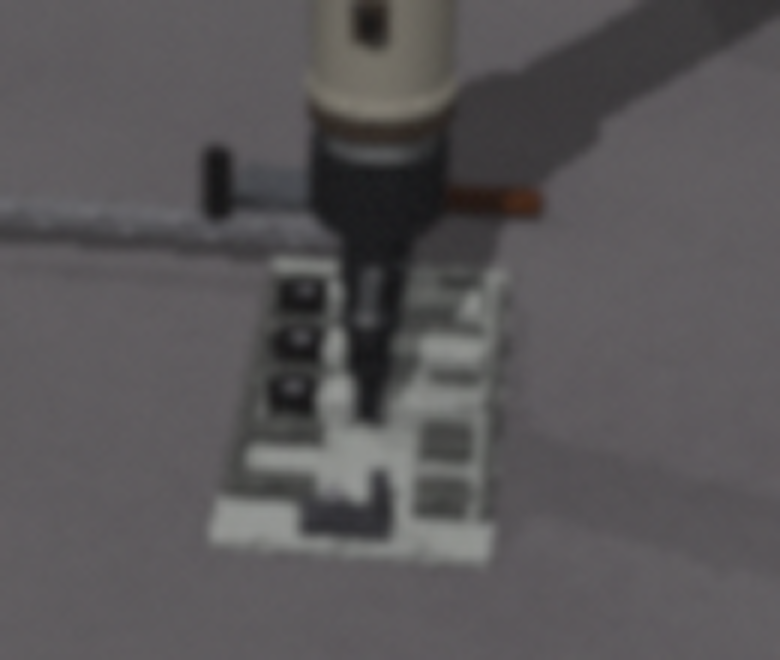

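The third mount is in its bay at crop (293,392). Now the last one.

```bash
python3 - <<'E'
from h import *
release(); job(np.array([590,273]),3); release(); bot.command_gripper(34); bot.move_ptp([440,250,260],q(np.pi/2));bot.wait(.2)
print(bot.get_time_s())
s=snapshot("top"); crop(s,335,220,515,350,"f1",4); crop(s,130,180,330,340,"f2",4)
E
```

```text
seen [([590.0, 273.0], np.float64(0.07))]
pick [590.1 271.4] 0.075 w 20.180880691879537 19.97665124525785 t 41.05
w 19.946797102377843
lowered True [492.3 -98.8  13. ] target [492.4 -98.6] [-0.9 -0.7  6.9] 20.10421926096373
47.2167
```

View pics/f1.png

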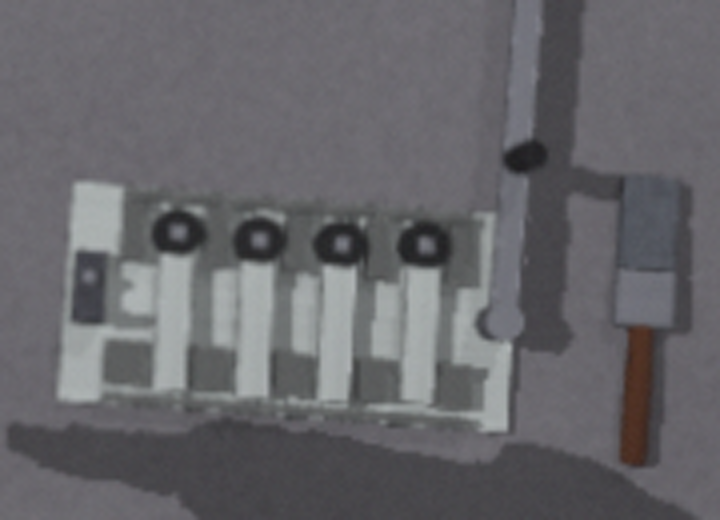

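View pics/f2.png

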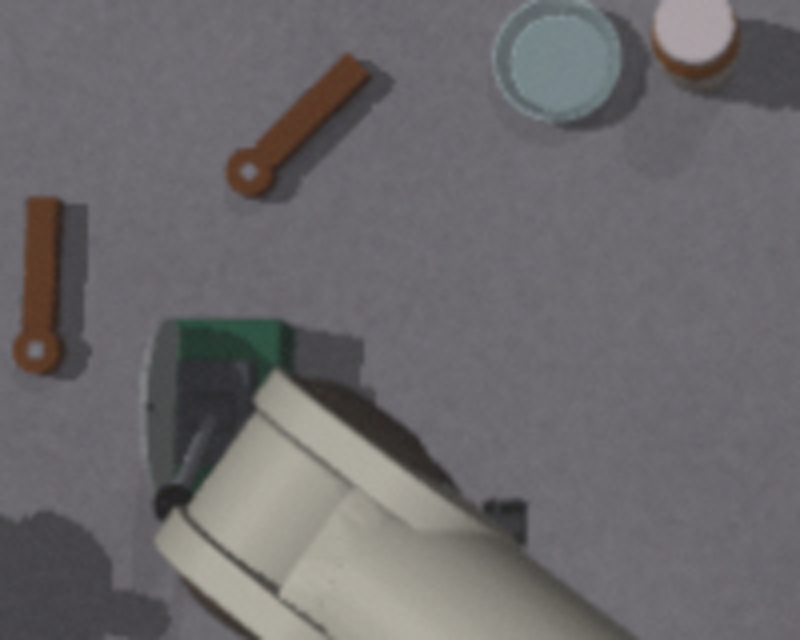

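All four holders lie parallel in their channels, with the mounts at crop (178,233), (259,240), (341,243) and (424,244) in the far bays. I'll check the numbers for lateral offset, height and keeper angle before closing.

```bash
python3 - <<'E'
from h import *
import h as H_
s=snapshot("top"); E=np.float64(s["extrinsics"])
H_.T0=T0C
for h in heads(s,370,265,450,290,26):
    t=totray(h[2:4]); u,v=int(h[0]),int(h[1])
    # height along bar from depth: median of points around bar
    zs=[]
    for x in (-45,-20,0,15,45):
        uv=proj(s,[[*H_.tr(x,t[1]),26]])[0]; c=uv.round().astype(int); d=s["range_z"][c[1],c[0]]
        n=cv2.undistortPoints(np.float64([[c]]),K(s),np.float64(s["dist"]))[0,0]; pc=np.array([*n,1])*d
        zs.append((E[:3,:3].T@(pc-E[:3,3]))[2])
    print("head tray",t.round(1),"heights",np.round(zs,1))
for a in (1.5,1.55,1.6,1.65): print(a,((proj(s,[[*knob(a),87],[*knob(a,280),42]])+.4-[335,220])*4).round(0).tolist())
print(((proj(s,[[*knob(1.6,r),42] for r in (200,280)]))).round(1))
crop(s,440,120,500,300,"g1",3)
E
```

```text
head tray [ 45.8 -86.2] heights [31.9 22.2 19.3 27.4 23.3]
head tray [ 40.3 -29. ] heights [31.3 26.7 22.4 18.2 28.9]
head tray [41.1 26.5] heights [18.5 28.2 29.8 22.9 27.8]
head tray [43.2 81.9] heights [29.9 26.  24.  30.3 26.2]
1.5 [[518.0, 150.0], [495.0, -89.0]]
1.55 [[526.0, 151.0], [515.0, -89.0]]
1.6 [[534.0, 151.0], [535.0, -87.0]]
1.65 [[542.0, 152.0], [555.0, -84.0]]
[[466.4 226.5]
 [468.4 197.9]]
```

View pics/g1.png

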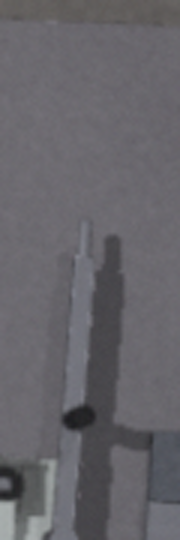

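The mean top height is about 26 mm for each holder, though the depth reading is noisy. All four stopped at the same TCP height of 12.9–13.0 mm, so they're fully down. The keeper is at about 1.57 rad. Closing it now.

```bash
python3 - <<'E'
from h import *
a=1.57
bot.move_ptp([480,-60,200],q(-.8)); 
bot.command_gripper(40); bot.move_ptp([*knob(a),130],q(bphi(a))); bot.wait(.3)
print(bot.move_l([*knob(a),52],q(bphi(a)),velocity=80,until_force=12),bot.get_eef_pos())
bot.command_gripper(26); print("w",bot.get_gripper_width(),np.round(bot.get_contact_force(),1))
for a in np.arange(1.45,.14,-.13):
    if bot.move_l([*knob(a),52],q(bphi(a)),velocity=110,until_force=30): print("STOP",a);break
    print(round(a,2),np.round(bot.get_contact_force(),1))
print(bot.get_eef_pos(),bot.get_time_s())
s=snapshot("top"); crop(s,335,220,515,350,"i1",4); s=snapshot("side"); crop(s,290,170,420,280,"i2",6)
E
```

```text
False [ 590.76461952 -328.36505307   52.70520092]
w 26.093683006092988 [ 0.9 -0.4 -0.2]
1.45 [-0.2  0.6 -0.5]
1.32 [-0.2  0.1  0.5]
1.19 [-0.3 -0.5  0.4]
1.06 [ 0.2  0.  -0.2]
0.93 [ 0.2 -0.   0.8]
0.8 [0.8 0.  0.2]
0.67 [-0.3  0.1  0.4]
0.54 [ 0.2 -0.3  0. ]
0.41 [0.3 0.8 0.3]
0.28 [ 0.1  0.1 -0.1]
0.15 [ 0.5 -0.1  0.2]
[ 502.76621402 -214.90285778   51.94460846] 54.8833
```

View pics/i2.png

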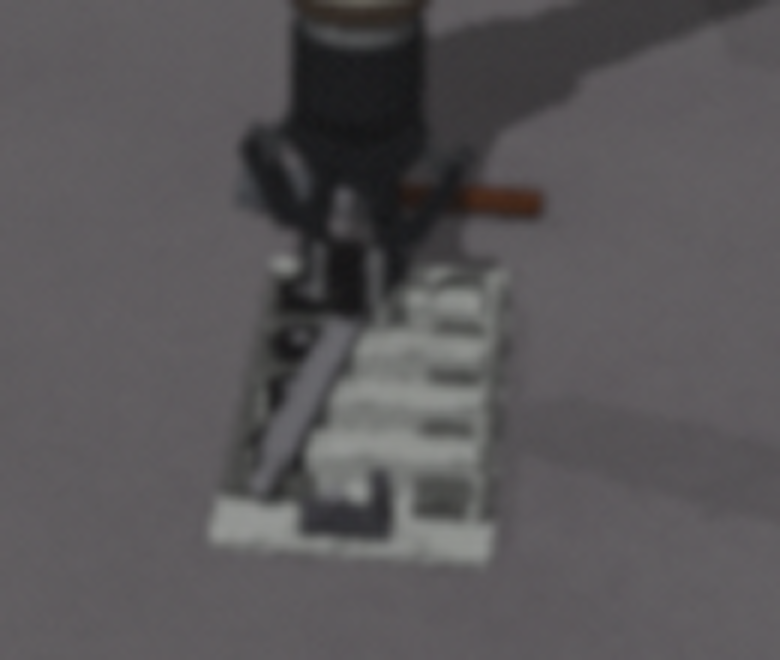

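The knob is between the fingers, and the bar passes over all four seated holders at about 0.18 rad, with its tip at crop (260,490), just outside the catch. Pushing through the catch.

```bash
python3 - <<'E'
from h import *
for a in (.1,.05,.0,-.03,-.06,-.09):
    r=bot.move_l([*knob(a),52],q(bphi(0)),velocity=40,until_force=35)
    print(a,r,np.round(bot.get_eef_pos(),1),np.round(bot.get_contact_force(),1))
    if r: break
s=snapshot("side"); crop(s,290,170,420,280,"j2",6); print(bot.get_time_s())
E
```

```text
0.1 False [ 497.6 -213.7   52. ] [-0.6 -0.3  0.1]
0.05 False [ 491.4 -212.9   52. ] [ 0.2 -0.5  0.7]
0.0 False [ 485.5 -212.6   51.9] [0.4 0.2 0.3]
-0.03 False [ 482.8 -212.4   52. ] [-0.7 -0.3 -0.3]
-0.06 False [ 482.7 -212.4   52.5] [ 8.8 -0.5 -5.8]
-0.09 False [ 482.7 -212.4   53.2] [16.4 -1.2 -9.6]
56.65
```

View pics/j2.png

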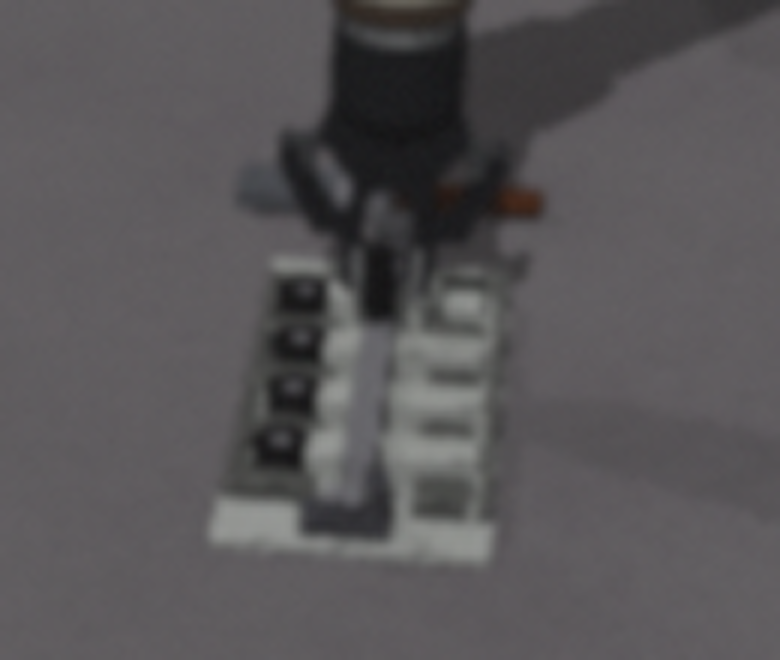

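The finger met resistance only at eef x≈482.7. That could be the ball or the end stop, so I'll press a bit further and measure the bar.

```bash
python3 - <<'E'
from h import *
for a in (-.12,-.15,-.18,-.21):
    r=bot.move_l([*knob(a),52],q(bphi(0)),velocity=30,until_force=25)
    print(a,r,np.round(bot.get_eef_pos(),1),np.round(bot.get_contact_force(),1))
    if abs(bot.get_contact_force()[0])>40: break
s=snapshot("side"); crop(s,290,170,420,280,"j3",6); print(bot.get_time_s())
E
```

```text
-0.12 False [ 482.7 -212.4   53.8] [ 23.6  -0.6 -17. ]
-0.15 False [ 482.6 -212.5   54.6] [ 30.9  -1.7 -20.1]
-0.18 False [ 482.6 -212.5   55.2] [ 37.9  -1.8 -26.1]
-0.21 False [ 482.6 -212.6   55.9] [ 45.7  -0.1 -30.8]
57.7333
```

View pics/j3.png

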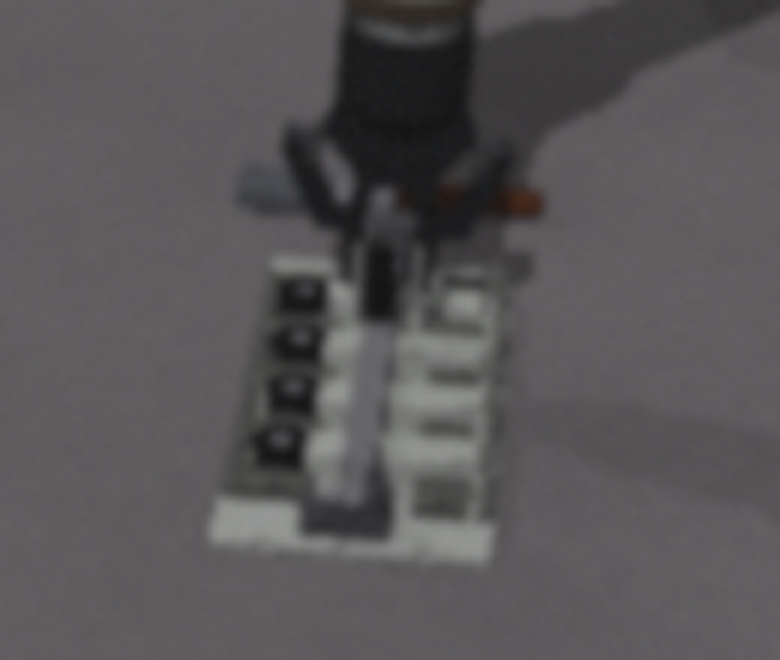

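It's a hard stop: 45 N with no movement, well over the ball's 15 N. Backing off, rising and measuring the bar angle.

```bash
python3 - <<'E'
from h import *
bot.move_l([482.8,-212.4,52],q(bphi(0)),velocity=60); bot.command_gripper(36); print(bot.get_eef_pos(),np.round(bot.get_contact_force(),1))
p=bot.get_eef_pos(); bot.move_l([485.5,p[1],140],velocity=120)
bot.move_ptp([430,250,260],q(np.pi/2)); bot.wait(.2)
s=snapshot("top"); crop(s,335,250,515,350,"l1",4); crop(s,130,180,330,340,"l2",4)
print(((proj(s,[[T0C[0]-T0[0]+x,T0C[1]-T0[1]+y,z] for (x,y),z in ((knob(0,292),42),(tr(0,-140),42),(knob(0),87))])+.4-[335,250])*4).round(1),bot.get_time_s())
E
```

```text
[ 481.36821609 -212.67591781   51.627263  ] [ 0.1 -0.  -0.8]
[[ 73.5 168.8]
 [504.6 199.5]
 [355.6 186.1]] 61.35
```

View pics/l1.png

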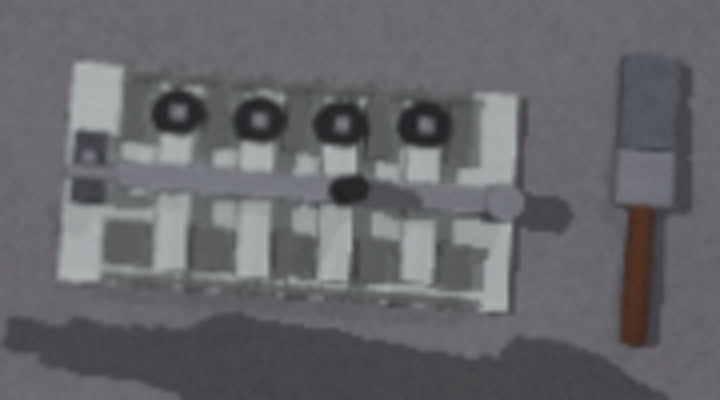

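View pics/l2.png

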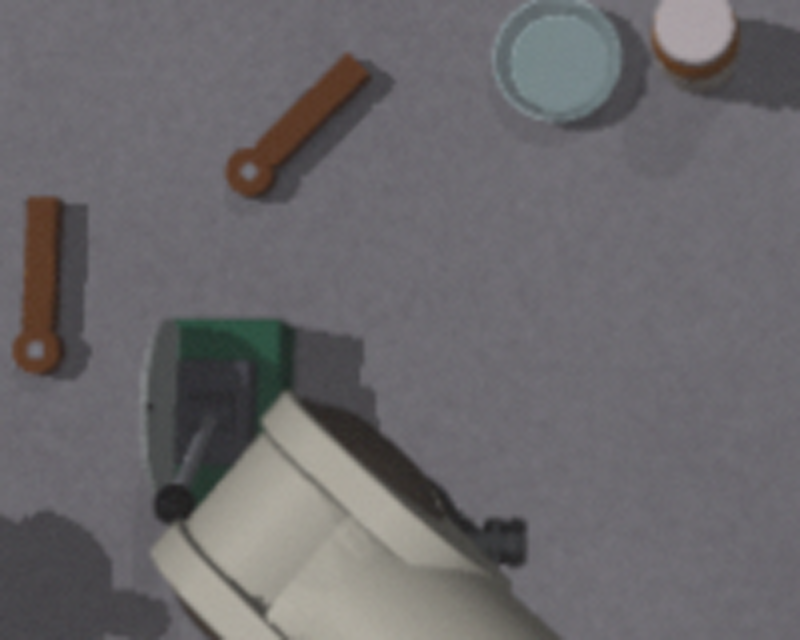

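The keeper is shut, with its tip at crop (70,171) against (73,169) predicted for angle 0. Dish, jar, brush and look-alikes haven't moved. Next is the dimmer.

```bash
python3 - <<'E'
from h import *
bot.move_ptp([430,100,300],q(np.pi/2)); bot.wait(.2)
s=snapshot("top"); px=s["pixels"].astype(int)
crop(s,155,250,215,320,"m1",8)
g=((px[:,:,1]-px[:,:,0]>18)&(px[:,:,1]>40)).astype(np.uint8); g[:,:150]=0; g[:,215:]=0; g[:250]=0; g[330:]=0
ys,xs=np.nonzero(g); print("green bbox",xs.min(),xs.max(),ys.min(),ys.max())
c=max(cv2.findContours(g,cv2.RETR_EXTERNAL,cv2.CHAIN_APPROX_NONE)[0],key=cv2.contourArea).reshape(-1,2)
P=ray(s,c,50); print(P.min(0),P.max(0))
s2=snapshot("side"); crop(s2,290,290,380,390,"m2",6)
m=(px.max(2)<50).astype(np.uint8); M=np.zeros_like(m);M[295:318,163:184]=m[295:318,163:184]
for c in cv2.findContours(M,cv2.RETR_EXTERNAL,cv2.CHAIN_APPROX_NONE)[0]:
    (u,v),r=cv2.minEnclosingCircle(c); print("ball",u,v,r,[ray(s,[(u,v)],z)[0].round(1) for z in(160,170,180)])
px=s2["pixels"]; m=(px.max(2)<50).astype(np.uint8); M=np.zeros_like(m);M[310:330,355:380]=m[310:330,355:380]
for c in cv2.findContours(M,cv2.RETR_EXTERNAL,cv2.CHAIN_APPROX_NONE)[0]:
    (u,v),r=cv2.minEnclosingCircle(c); print("ball side",u,v,r,[ray(s2,[(u,v)],z)[0].round(1) for z in(160,170,180)])
for x in (450,510):
  for f in (0,np.pi):
    j=bot.inverse_kinematics([x,418,165],q(f+.03)); print(x,f,None if j is None else np.round(j,2))
E
```

```text
green bbox 174 199 260 307
[446.12381307 381.45907266  50.        ] [572.4979478  454.82766756  50.        ]
ball 183.0 307.0 9.999999747378752e-05 [array([444.6, 398.3, 160. ]), array([444.5, 395.9, 170. ]), array([444.4, 393.5, 180. ])]
ball 180.0 302.0 9.999999747378752e-05 [array([456.7, 406.4, 160. ]), array([456.6, 403.9, 170. ]), array([456.4, 401.5, 180. ])]
ball 173.7413787841797 305.7069091796875 5.26688289642334 [array([447.1, 421.9, 160. ]), array([447. , 419.3, 170. ]), array([446.9, 416.8, 180. ])]
ball 180.0 300.0 9.999999747378752e-05 [array([461.7, 406.6, 160. ]), array([461.5, 404.1, 170. ]), array([461.3, 401.7, 180. ])]
ball 181.5 296.5 1.581238865852356 [array([470.5, 403.1, 160. ]), array([470.3, 400.7, 170. ]), array([470. , 398.3, 180. ])]
ball side 366.9375 318.9375 5.74534273147583 [array([447.4, 412.9, 160. ]), array([447.9, 423.9, 170. ]), array([448.5, 435. , 180. ])]
450 0 [-0.26  0.58 -0.73  1.7   0.44  1.03 -1.11]
450 3.141592653589793 [ 0.05  0.93 -1.34  1.69  0.93  1.32  1.69]
510 0 [-0.25  0.65 -0.7   1.58  0.45  1.08 -1.03]
510 3.141592653589793 [ 0.05  1.01 -1.36  1.57  1.    1.39  1.77]
```

View pics/m1.png

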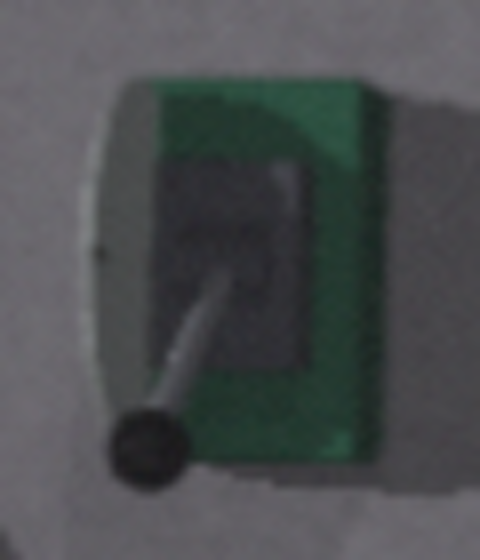

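View pics/m2.png

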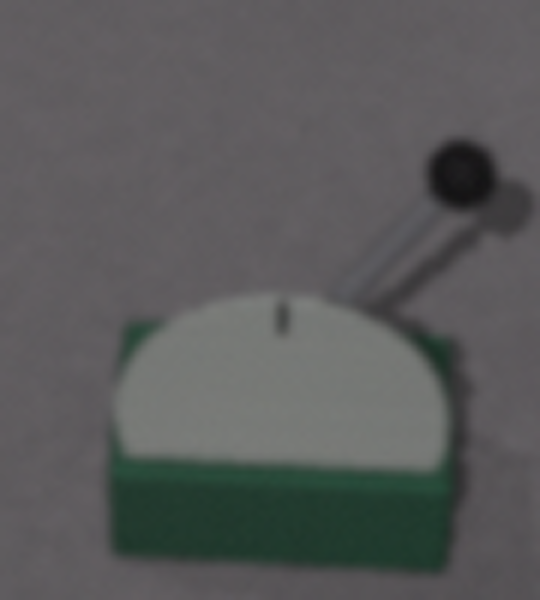

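The ball triangulates to (447,420,167), so the lever is at about 0 rad. The box centre is at x≈510. I'll cage the ball, sweep it along its arc, then close lightly at upright to centre it.

```bash
python3 - <<'E'
from h import *
Q=q(.025); X0,Y0=510.5,418.0
def tip(th): return np.array([X0+115*np.sin(th),Y0+(1.5 if th<-.3 else 0)-1, 72+115*np.cos(th)-9])
bot.command_gripper(60)
b=tip(-.57); bot.move_ptp([b[0],b[1],250],Q); bot.wait(.3)
print(bot.move_l(b.tolist(),Q,velocity=80,until_force=8),bot.get_eef_pos())
bot.command_gripper(34,f_grip=20); print(bot.get_gripper_width(),np.round(bot.get_contact_force(),1))
for th in np.arange(-.45,.01,.15):
    print(bot.move_l(tip(th).tolist(),Q,velocity=60,until_force=15),np.round(bot.get_contact_force(),1))
bot.move_l((tip(0)).tolist(),Q,velocity=40,until_force=15)
bot.wait(.3)
bot.command_gripper(20,f_grip=20); print("w",bot.get_gripper_width(),bot.get_eef_pos(),np.round(bot.get_contact_force(),1))
s=snapshot("side"); crop(s,290,290,380,390,"n1",6); print(bot.get_time_s())
E
```

```text
False [448.72872437 418.90644027 160.45522345]
33.8930516611516 [-0.1  1.  -0. ]
False [-0.1  0.4 -0. ]
False [-0.8  1.   0.9]
False [ 0.8  0.8 -0.1]
False [-1.  -0.3 -0.8]
w 24.153720717207005 [510.45799857 417.04334372 178.14974661] [-1.  -0.4  1.7]
69.0917
```

View pics/n1.png

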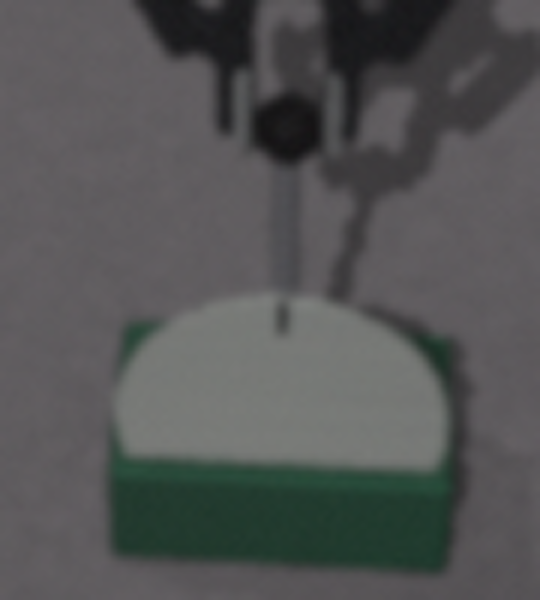

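The lever is upright, with the ball at crop (287,127) and the scale mark at (282,318). Releasing, clearing and making the final checks.

```bash
python3 - <<'E'
from h import *
bot.command_gripper(50); p=bot.get_eef_pos(); bot.move_l([p[0],p[1],280],velocity=80)
bot.move_ptp([430,150,330],q(np.pi/2)); bot.wait(.3)
s=snapshot("top"); crop(s,335,250,515,350,"p1",4)
s2=snapshot("side"); crop(s2,230,180,430,390,"p2",3); print(bot.get_time_s(),bot.get_contact_force())
for x,y in ((510.5,418),): print(((proj(s2,[[x,y,187],[x,y,72]])-[230,180])*3).round())
H=snapshot("top")
import h as H_; H_.T0=T0C
for h in heads(H,370,265,450,290,26): print(totray(h[2:4]).round(1))
E
```

```text
73.0333 [ 0.89827224 -0.20865528 -0.35375516]
[[324. 389.]
 [322. 504.]]
[ 40.3 -29. ]
[ 46.  -86.5]
[41.1 26.1]
[43.1 82.9]
```

View pics/p1.png

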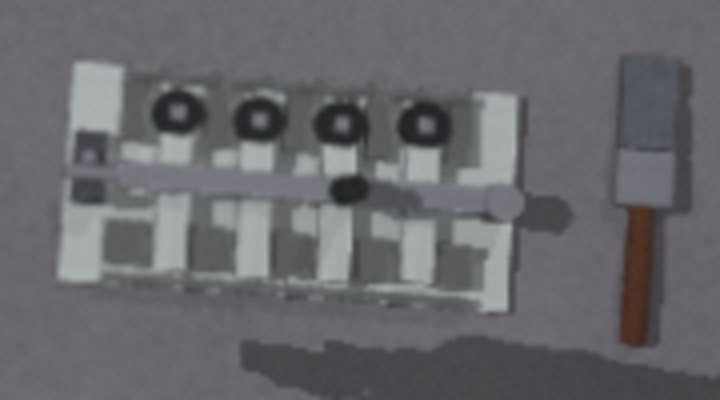

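View pics/p2.png

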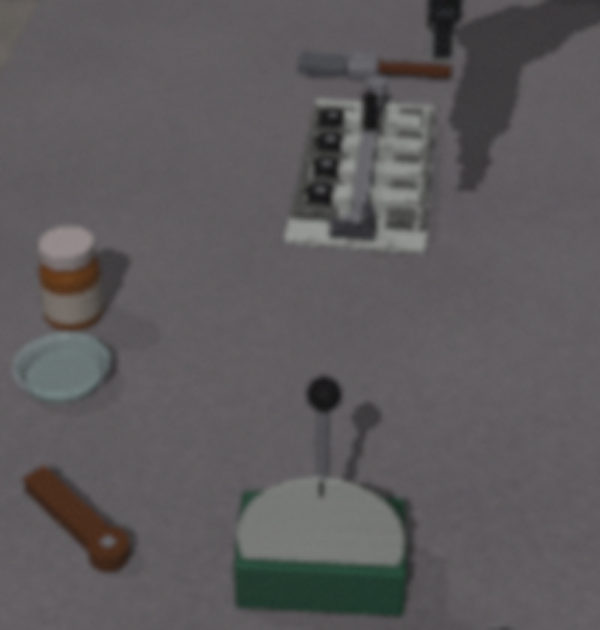

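The final pictures show four holders seated under the shut bar, the lever upright with its ball at (323,393) over the mark at (321,488), and nothing else moved. The robot is clear.

```bash
python3 -c "
from rig import bot
bot.sign_off(); print(bot.get_time_s())"
```

```text
the job is handed in; nothing more can be done
the job is handed in; nothing more can be done
```

I handed the job in at about 73 s; sign-off gave no verdict, so the result rests on my last checks. I opened the keeper to about 1.57 rad, laid the four white holders in channels 0 to 3 with their mounts in the far bays, then swung the keeper shut. I set the dimmer lever upright last.

**Last checks**
- **Holders:** all four stopped at the same tool height (12.9–13.0 mm) when lowered, which fits being fully down. In the pictures the mounts sit in the bays.
- **Keeper:** it held against a hard stop at 45 N with no movement. In the top view its tip was within about 2 mm of the shut position. I saw no clear force bump as it passed the catch ball, so the snap itself is inferred.
- **Dimmer:** the ball stands over the scale mark to within about 1 mm in the side view.
- **Bystanders:** the dish, jar, brush and brown look-alikes were where they started, and the robot was clear of everything.

**Checks that disagreed**
- **Camera against robot:** they differed by about 1.7 mm in y, so I used a robot-side tray position for placing.
- **Mount positions:** the image check put the mounts 1 to 2.5 mm to one side of the channel axes and up to 5 mm short along x. Shadows bias that check, and the offsets are within tolerance.
- **Depth heights:** single readings scattered by about ±8 mm, and only the average for each holder (about 26 mm, as expected) was usable.

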